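# Pick the roll-holder bar with the dowel gauge

## Robot

A 6-joint arm with a two-finger parallel gripper is mounted at the origin on the work surface. World frame = base frame: x ahead of the robot, y to its left, z up, the work surface at z = 0. Lengths are in mm, angles in rad, forces in N, time in s.
With the tool pointing down it reaches from about 375 to 900 mm from the base axis. Payload 3.1 kg.
Tool frame: the origin (TCP) lies at the very end of the fingers, on their centre line; the grasp point (between the pads) lies 19 mm behind it; z points along the fingers, y is the line along which they close (so a half turn about z gives the same grasp; the last joint's range is limited). The gripper opens to 87 mm and grips with 3 to 60 N. Pads are 19 mm wide; open, the fingers measure 117 mm over their backs; the gripper's body (75 mm by 190 mm) begins 51 mm behind the grasp point.
Start: joints at [1.107, 0.527, 1.433, -0, 1.181, -0.178], TCP at [175.563, 599.812, 222.548] pointing down, gripper open.
Joint ranges: [-3.08, 3.08], [-0.75, 2.2], [0.22, 2.44], [-1.43, 4.57], [0, 2.65], [-2.85, 2.85]. Speed limits (rad/s): [2.79, 2.79, 3.14, 3.14, 3.14, 3.14].

## Interface

Orientations are given as a rotation vector (axis times angle).
In Python, from station import get_state, capture, get_calibration, order, boxes_of, spot_point gives the robot as it stands. The module is installed in compiled form; this text tells all that it offers.
- The arm moves only by the shell command python3 -m pendant 'ROWS' [FORCE]. ROWS is JSON, a list of rows, each a list of 5 numbers: the shift along the tool's x, y, z in m, then the turn about the tool's z in rad, then the finger opening in m, from 0 to 0.087. In form: [[tx, ty, tz, spin, grip], ...]. A call has 1 to 8 rows; each row shifts and turns the commanded pose from where the row before left it, along the tool's axes as they then stand; what a row does not reach is not made up. A row lasts 1/10 s, in which the tool goes at most 50 mm and 8.59 degrees, less where a joint would pass 70% of its speed; a pose out of reach is approached as far as the arm can. A call is refused whole if a number of a shift passes 0.05 or a number of a turn 0.15, either way. A call with a gripper value outside its range is refused whole. The fingers move at their own pace and stop on an object; FORCE is the grip in N (left out, the last holds). Time passes only in rows, so rows that do not move let the fingers close. It gives the time, the measured TCP pose, the force, the opening and the grip force at its end, in the units of the state.
- get_state(): the state, without advancing time (a new reading comes with each control period).
- capture(name): name is "scene" or "top" or "wrist"; returns (picture, depth): 400x640x3 uint8, red, green, blue; 400x640 float32, mm along the optical axis (not along the pixel's ray), 0 where there is no reading.
- get_calibration(name): a dict with "fx", "fy", "cx", "cy" (pixels), "pose" (4x4, takes a point from camera to world coordinates). Camera axes: x right, y up, looking along -z (the intrinsics and any distortion apply to the point x, -y, -z); pixel columns grow to the right and rows downward; lengths in mm; the calibration is good to about 2 mm. A picture is of the moment at which its call begins: read the wrist's pose just before it. get_calibration takes no time and is no camera call; for the wrist camera it gives the pose at the moment of the call.
- order.hand_in(): hands the job in; it is judged then, once.
Trained networks look in the newest picture that a camera, given by its name, has taken for a name from the list of things; names that differ only in an ending like _2 or _b are one class to them, and where a whole thing is asked for, a point or a joint stands for the part that bears it (a point fixed in the world has none). Each returns a list of dicts, best first, with "p" (0 to 1); they miss things now and then, are a little off and sometimes report something else, mostly with a low value. They report only what shows in the picture. A call takes as long as a camera call. They do not tell look-alikes from the thing itself.
- boxes_of(camera, thing): "centre" ([column, row] in pixels, amid what is visible of it).
- spot_point(camera, thing): "centre" ([column, row] in pixels: a listed point, or the origin of a listed thing).
The state is a dict: "time_s": time; "joints": joint angles; "dq": joint speeds; "effort": joint torques, N m; "tool_pos": TCP position; "tcp_rot": TCP orientation; "force": force on the tool from outside, world axes, zero at the start; "torque": the same for the moment, N m; "gripper_width": finger opening in mm; "grasp_force": force on a finger pad.
Only numpy, scipy, OpenCV 4.12 (cv2) and the standard library are available. Lean on these libraries where they do the work, as an engineer would, in place of code of your own. Each camera call takes 0.05 s, during which the arm holds its last target. There are 200 camera calls.

## Task

Find the thickest of the three wooden bars that goes through the middle hole of the dowel gauge. Try the thickest bar first: lay it in the V rests in front of that hole and push on its tail end with the fingertips, without gripping it, until you feel it is stopped at the plate; then lay that refused bar flat in the grey tray and try the next thinner one in the same way, leaving it pushed through the hole with most of its length out on the far side. Leave the thinnest bar and the toiletries where they are.

Things in the scene. Friction and masses are not known exactly. Their poses are not given: they have to be found in the camera images.
- gauge: Dowel gauge, fixed: dark wooden base 160 (x) by 260 mm (y -145 to +115), 8 mm high, with an upright steel plate 156 mm wide, 12 mm thick (y 0 to 12 mm), top 80 mm above the worktop. Origin on the worktop under the plate's infeed face. Bars are pushed along its own +y. Holes along y, centres 45.6 mm up: 30 mm diameter at x = -50, 24 mm at x = 0, 19 mm at x = +50 mm.
- middle_hole (a point): Centre of the 24 mm middle hole on the plate's infeed face, 45.6 mm above the worktop; axes as the gauge (y = push direction, z up).
- rest_near (a point): Bottom of the V of the first rest before the middle hole, 30 mm above the worktop, 25 mm before the plate. Each hole has two such aluminium rests before it, 20 mm long along y, with 60 mm free between them for fingers, down to the base. 90 degree Vs, upper edges 12 mm above the V bottom and 24 mm apart, open above.
- rest_far (a point): The same for the second rest, 105 mm before the plate. A bar laid in the two Vs centres itself, its axis 30 mm + 1.414 x its radius above the worktop: 48.4 mm for the thick bar, 45.6 mm (the hole's height) for the medium one.
- rest_out (a point): The same for the one rest behind the plate that carries a bar that has come through: 55 mm beyond the infeed face (y = +55 mm), V bottom 27.5 mm above the worktop, 2.5 mm lower so that a slightly drooping bar does not catch.
- bar_thick: Plain light wooden bar, 26 mm diameter, 120 mm long, about 42 g; it lies on the worktop. Origin at its middle, own x along its length, both ends alike, edges rounded 3 mm. Too thick for the middle hole. It can roll.
- bar_medium: The same, 22 mm diameter, 120 mm long, about 30 g; it goes through the middle hole with 1 mm play all round.
- bar_thin: The same, 18 mm diameter, 120 mm long; to be left alone.
- tray: Grey open tray for refused bars, fixed, 158 mm (its x) by 95 mm (its y), 24 mm high, walls and floor 4 mm; a bar fits only along its x. Origin: centre of the underside, on the worktop.
- soap: Bystander: amber soap bottle, 60 mm diameter, 150 mm tall; origin: centre of its foot.
- tumbler: Bystander: white ceramic tumbler, 72 mm diameter, 95 mm tall; origin: centre of its foot.
- spray: Bystander: aluminium spray can, 46 mm diameter, 135 mm tall; origin: centre of its foot.
- jar: Bystander: blue ceramic jar, 66 mm diameter, 65 mm tall; origin: centre of its foot.
Not all that is in view belongs to the job. What is shaped like the bar_medium but blue is not meant.

How it is judged (in metres and radians):
On the way, in this order (a step that is already met when the one before it is completed fails the run):
1. the thick bar lies in the V rests before the middle hole and is pushed from its tail end, fingers not gripping it, against the plate, which stops it (x of bar_thick in the frame of gauge between -0.005 and 0.005 m and y of bar_thick in the frame of gauge between -0.063 and -0.05 m and z of bar_thick in the frame of gauge between 0.044 and 0.053 m and angle between the x axis of bar_thick and the y axis of gauge, either way round below 0.08 rad and contact force between bar_thick and the fingers above 1 N and (x of the grasp point in the frame of bar_thick above 0.06 m or x of the grasp point in the frame of bar_thick below -0.06 m)).
2. the medium bar is pushed from its tail end, fingers not gripping it, until more than half of it is through the middle hole (x of bar_medium in the frame of gauge between -0.005 and 0.005 m and y of bar_medium in the frame of gauge above 0.018 m and angle between the x axis of bar_medium and the y axis of gauge, either way round below 0.1 rad and (x of the grasp point in the frame of bar_medium above 0.06 m or x of the grasp point in the frame of bar_medium below -0.06 m)), for 0.05 s.
At the end, for the whole second after the job is handed in: The medium bar lies at rest through the middle hole, straight (within 0.1 rad) and with more than half of its 120 mm out beyond the plate and its tail still in the plate or before it; the thick bar lies flat and at rest on the floor of the grey tray; the thin bar is within 20 mm of where it started (x of bar_medium in the frame of gauge between -0.005 and 0.005 m and y of bar_medium in the frame of gauge between 0.018 and 0.06 m and z of bar_medium in the frame of gauge between 0.04 and 0.05 m and angle between the x axis of bar_medium and the y axis of gauge, either way round below 0.1 rad and linear speed of bar_medium below 0.02 m/s and x of bar_thick in the frame of tray between -0.025 and 0.025 m and y of bar_thick in the frame of tray between -0.035 and 0.035 m and z of bar_thick in the frame of tray below 0.021 m and angle between bar_thick's own x axis and vertical between 1.5 and 1.64 rad and linear speed of bar_thick below 0.03 m/s and distance of bar_thin from where it was at the start of the episode below 0.02 m); the robot touches nothing.
It fails at once if the thinnest bar is disturbed (moved more than 20 mm) (distance of bar_thin from where it was at the start of the episode above 0.02 m).
It fails at once if a toiletry is moved more than 20 mm or tipped (distance of any of soap, tumbler, spray, jar from where it was at the start of the episode above 0.02 m or angle between any of soap, tumbler, spray, jar's own z axis and vertical above 0.3 rad).
It also fails if it takes over 72 s, if anything falls off the work surface, if the arm or the gripper's body presses on something with over 40 N, if the wrist force passes 120 N, or if a joint passes its speed limit or range.

## Working session

There is one attempt and no reset: what is moved stays moved. The work goes in short steps, Python scripts to look and compute and a shell command to move; the robot and the scene stay as the last step left them, time stands still between calls to the robot, and variables do not carry over. Pictures are saved under pics/ and viewed, at most 11 in all, crops included, and the job is handed in when it is done.

```bash
mkdir -p pics
cat > h.py <<'E'
import numpy as np,cv2
from station import *
def pt(cam,d,px,c=None,z=None):
    c=c or get_calibration(cam);u,v=px
    P=np.array(c['pose'])
    ray=np.array([(u-c['cx'])/c['fx'],-(v-c['cy'])/c['fy'],-1])
    if z is not None:
        r=P[:3,:3]@ray;return P[:3,3]+r*(z-P[2,3])/r[2]
    dd=d[int(round(v)),int(round(u))]
    return (P@np.append(ray*dd,1))[:3]
def save(n,im): cv2.imwrite('pics/'+n+'.png',im[:,:,::-1])
E
python3 - <<'E'
from h import *
s=get_state();print(s)
for cam in('top','scene'):
    im,d=capture(cam);save(cam+'1',im);c=get_calibration(cam);print(cam,c)
    for t in ['gauge','middle_hole','rest_near','rest_far','rest_out','bar_thick','bar_medium','bar_thin','tray']:
        print(t,[(round(r['p'],2),np.round(r['centre']),np.round(pt(cam,d,r['centre'],c))) for r in spot_point(cam,t)[:3]])
E
```

```text
{'time_s': 0.0, 'joints': array([ 1.10752090e+00,  5.28470929e-01,  1.43385105e+00, -7.71152039e-06,
        1.18138211e+00, -1.78480764e-01]), 'dq': array([ 0.00035676,  0.00159953,  0.00016235, -0.0003544 ,  0.00093709,
       -0.00023479]), 'effort': array([ 1.22717365e-04, -4.40046358e+01, -1.76588881e+01,  6.32461673e-02,
        5.81334648e-02, -1.62320016e-04]), 'tool_pos': array([175.24381028, 599.19755719, 221.58499691]), 'tcp_rot': array([-0.44574577, -3.10914199,  0.00315022]), 'force': array([0.30296485, 0.97736952, 0.02734837]), 'torque': array([-0.00308899,  0.04761679,  0.04368682]), 'grasp_force': 0.0, 'gripper_width': 87.38692685807871}
top {'fx': 421.36897009816045, 'fy': 421.36897009816045, 'cx': 319.61627423962943, 'cy': 192.02569532550842, 'pose': array([[ 1.28215362e-02,  9.87676581e-01, -1.55982623e-01,
         3.91056214e+02],
       [-9.99855351e-01,  1.09203618e-02, -1.30392471e-02,
        -4.39587361e+01],
       [-1.11751724e-02,  1.56127244e-01,  9.87673731e-01,
         1.11827113e+03],
       [ 0.00000000e+00,  0.00000000e+00,  0.00000000e+00,
       
[... 1205 characters left out ...]
.00000000e+00,
         1.00000000e+00]])}
gauge [(0.89, array([424., 176.]), array([578., 262.,   7.]))]
middle_hole [(0.58, array([428., 166.]), array([582., 263.,  47.]))]
rest_near [(0.77, array([413., 169.]), array([564., 233.,  37.])), (0.16, array([309., 221.]), array([541., -65.,   3.]))]
rest_far [(0.83, array([379., 169.]), array([496., 180.,   9.]))]
rest_out [(0.94, array([445., 168.]), array([604., 303.,  36.]))]
bar_thick []
bar_medium [(0.61, array([382., 258.]), array([725.,   5.,  18.]))]
bar_thin [(0.85, array([228., 223.]), array([ 451., -231.,   17.])), (0.75, array([256., 267.]), array([ 598., -235.,   21.]))]
tray [(0.62, array([310., 222.]), array([543., -65.,   4.]))]
```

View pics/top1.png

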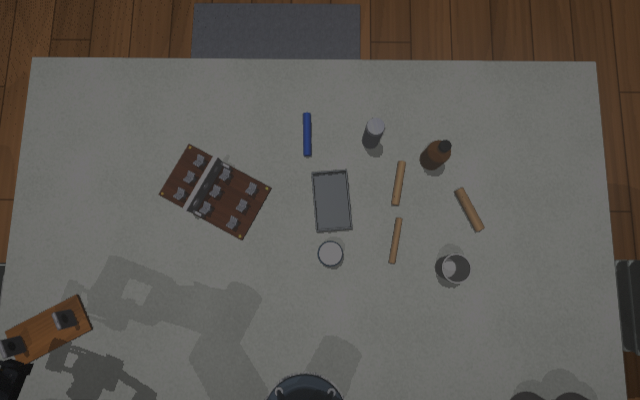

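View pics/scene1.png

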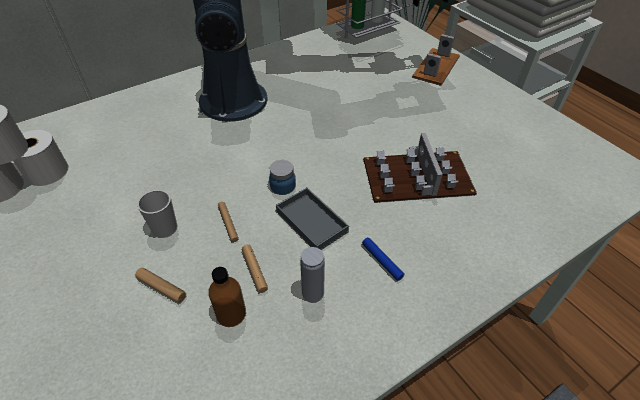

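The top view shows the gauge around (215,192), the tray (332,200), and three wooden bars: thick (469,209), medium (399,183) and thin (396,240). The blue decoy is at (307,134). The scene view agrees. Next I measure axes from colour segmentation.

```bash
cat >> h.py <<'E'
from scipy.spatial.transform import Rotation as Ro
def plan(x,y,z,fing):
    """fing: world angle (rad) of closing line (tool y), mod pi. prints spin, then shift after the spin, in tool axes"""
    s=get_state();R=Ro.from_rotvec(s['tcp_rot']).as_matrix();p=s['tool_pos']
    a=np.arctan2(R[1,1],R[0,1])
    d=(fing-a+np.pi/2)%np.pi-np.pi/2   # world ccw; tool z down => spin=-d
    alt=d-np.sign(d)*np.pi
    v=np.array([x,y,z])-p
    R0=R.T@v; R2=(R@Ro.from_rotvec([0,0,-d]).as_matrix()).T@v
    print('t',s['time_s'],'spin',round(-d,3),'(or',round(-alt,3),') shift before spin',np.round(R0,1),'after',np.round(R2,1),'j6',round(s['joints'][5],2),'pos',np.round(p,1),'w',round(s['gripper_width'],1),'F',np.round(s['force'],1),'tilt',np.round(R[:2,2],4))
E
python3 - <<'E'
from h import *
im=cv2.imread('pics/top1.png');hsv=cv2.cvtColor(im,cv2.COLOR_BGR2HSV)
c=get_calibration('top')
m=cv2.inRange(hsv,(5,80,60),(22,255,255))
def ax(px,r,name):
    n,l,st,ce=cv2.connectedComponentsWithStats(m)
    i=l[px[1],px[0]]
    q=np.argwhere(l==i)[:,::-1].astype(float);W=np.array([pt('top',None,a,c,z=r) for a in q])[:,:2]
    (cx,cy),(w,h),_=cv2.minAreaRect(W.astype(np.float32));bp=cv2.boxPoints(cv2.minAreaRect(W.astype(np.float32)))
    e=max([bp[1]-bp[0],bp[2]-bp[1]],key=np.linalg.norm)
    print(name,st[i],np.round((cx,cy)),np.round((w,h)),'axis',np.arctan2(e[1],e[0]))
ax((469,209),13,'thick');ax((399,183),11,'med');ax((396,240),9,'thin')
for q in [(191,144),(271,186),(243,239),(160,193)]: print(np.round(pt('top',None,q,c,z=8)))
cv2.imwrite('pics/crop1.png',cv2.resize(im[130:250,145:355],None,fx=3.8,fy=3.8,interpolation=2))
E
```

```text
thick [456 188  28  43 380] [ 525. -424.] [118.  23.] axis 0.44802478
med [392 161  13  44 309] [ 594. -239.] [ 19. 119.] axis -0.1764573
thin [389 218  13  45 258] [ 442. -229.] [ 15. 117.] axis -0.18102834
[695. 323.   8.]
[581. 101.   8.]
[439. 170.   8.]
[559. 398.   8.]
```

View pics/crop1.png

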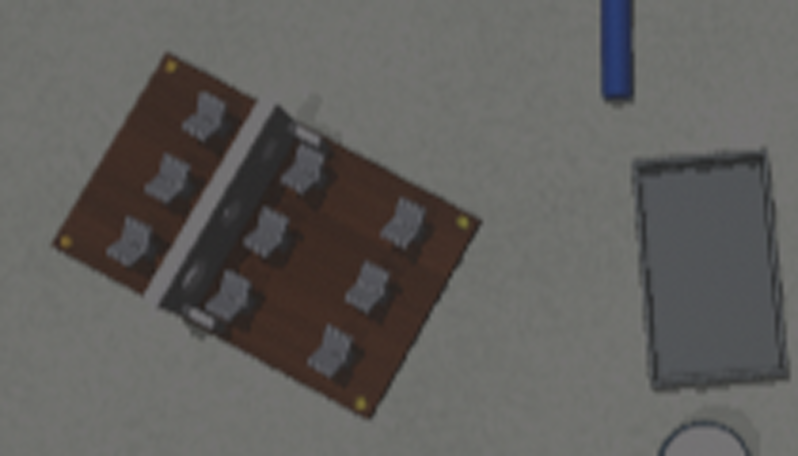

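The gauge crop shows the infeed rests to the right of the plate and the tray square beside it. The push direction is about 1.10 rad in world coordinates. I'll look at the gauge with the wrist camera on the way.

Run:
```python
from h import *
plan(500,150,270,-0.47)
c=get_calibration('top')
for q in [(633,160),(765,150),(788,378),(655,390)]: print(np.round(pt('top',None,(q[0]/3.8+145,q[1]/3.8+130),c,z=24)))
cw=get_calibration('wrist');P=np.array(cw['pose']);s=get_state();R=Ro.from_rotvec(s['tcp_rot']).as_matrix()
print('cam in tool',R.T@(P[:3,3]-s['tool_pos']),(R.T@P[:3,:3]).round(2),cw['fx'])
```

```text
t 1.0 spin -1.386 (or 1.756 ) shift before spin [-437.7 -340.5  -47.4] after [ 254.1 -493.   -47.4] j6 -0.18 pos [175.6 599.8 222.6] w 87.1 F [0.5 0.1 0.1] tilt [0. 0.]
[617.  -8.  24.]
[625. -99.  24.]
[ 467. -116.   24.]
[457. -25.  24.]
cam in tool [ 6.80750601e+01 -4.01916843e-02 -1.62713109e+02] [[-0.    0.97  0.25]
 [ 1.    0.   -0.  ]
 [-0.    0.25 -0.97]] 298.67950141642063
```

```bash
python3 -m pendant '[[-0.0437,-0.034,-0.0047,0,0.087],[-0.0437,-0.034,-0.0047,0,0.087],[-0.0437,-0.034,-0.0047,0,0.087],[-0.0437,-0.034,-0.0047,0,0.087],[-0.0437,-0.034,-0.0047,0,0.087],[-0.0437,-0.034,-0.0047,0,0.087],[-0.0437,-0.034,-0.0047,0,0.087],[-0.0437,-0.034,-0.0047,0,0.087]]'
python3 -m pendant '[[-0.0437,-0.034,-0.0047,0,0.087],[-0.0437,-0.034,-0.0047,0,0.087],[0,0,0,-0.14,0.087],[0,0,0,-0.14,0.087],[0,0,0,-0.14,0.087],[0,0,0,-0.14,0.087],[0,0,0,-0.14,0.087],[0,0,0,-0.14,0.087]]'
python3 -m pendant '[[0,0,0,-0.14,0.087],[0,0,0,-0.14,0.087],[0,0,0,-0.14,0.087],[0,0,0,-0.126,0.087],[0,0,0,0,0.087],[0,0,0,0,0.087]]'
python3 - <<'E'
from h import *
plan(575,261,200,-0.47)
c=get_calibration('wrist');im,d=capture('wrist');save('w1',im);np.savez('w1.npz',d=d,**c)
for t in ['gauge','middle_hole','rest_near','rest_far','rest_out']:
    print(t,[(round(r['p'],2),np.round(r['centre']),np.round(pt('wrist',d,r['centre'],c))) for r in spot_point('wrist',t)[:3]])
E
```

```text
time_s: 1.8
tool_pos: [409.7, 274.9, 256.9]
tcp_rot: [0.446, 3.109, 0.001]
force: [0.8, 1.2, -0.1]
gripper_width: 87.1
grasp_force: 0.0
time_s: 2.6
tool_pos: [467.0, 195.7, 265.0]
tcp_rot: [-0.869, 3.019, -0.0]
force: [-0.1, 0.9, -0.1]
gripper_width: 87.4
grasp_force: 0.0
time_s: 3.2
tool_pos: [467.0, 195.7, 264.9]
tcp_rot: [-1.64, 2.679, -0.0]
force: [0.3, -0.3, -0.9]
gripper_width: 86.9
grasp_force: 0.0
t 3.2 spin -0.002 (or 3.139 ) shift before spin [-107.3  -66.5   64.9] after [-107.1  -66.8   64.9] j6 -2.49 pos [467.  195.7 264.9] w 86.9 F [ 0.3 -0.3 -0.9] tilt [0.0001 0.0001]
gauge [(0.97, array([283., 242.]), array([553., 253.,  43.]))]
middle_hole [(0.59, array([275., 256.]), array([463., 161., 351.]))]
rest_near [(0.93, array([276., 234.]), array([559., 242.,  32.])), (0.23, array([21., 12.]), array([ 698., -145.,   22.]))]
rest_far [(0.7, array([271., 180.]), array([527., 170.,  34.]))]
rest_out [(0.63, array([277., 285.]), array([598., 314.,  29.])), (0.38, array([273., 180.]), array([525., 172.,  31.]))]
```

View pics/w1.png

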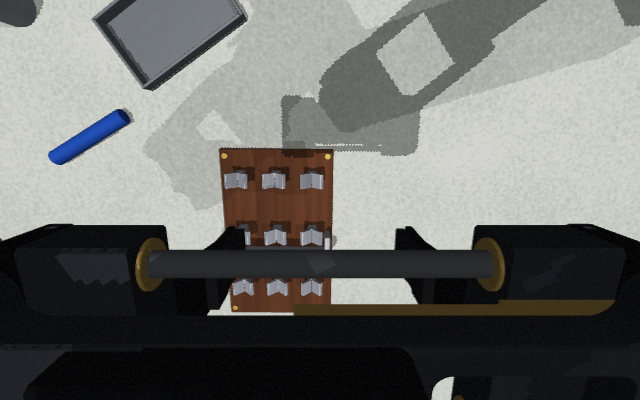

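The wrist view shows the gauge base with its infeed corners at (219,149) and (333,150). The V rests are at (274,180), (278,234) and (277,287). I fit the gauge pose from these.

Run:
```python
from h import *
f=np.load('w1.npz');c={k:f[k] for k in f.files if k!='d'};d=f['d']
im=cv2.imread('pics/w1.png')
hsv=cv2.cvtColor(im,cv2.COLOR_BGR2HSV)
m=cv2.inRange(hsv,(0,90,30),(15,255,200));n,l,st,ce=cv2.connectedComponentsWithStats(m);i=1+np.argmax(st[1:,4]);print(st[i])
# left/right edges in rows 155..215, top edge
rows=range(155,220,4)
L=[pt('wrist',d,(np.where(l[r]==i)[0].min()-.5,r),c,z=8)[:2] for r in rows]
Rr=[pt('wrist',d,(np.where(l[r]==i)[0].max()+.5,r),c,z=8)[:2] for r in rows]
T=[pt('wrist',d,(u,np.where(l[:,u]==i)[0].min()-.5),c,z=8)[:2] for u in range(230,280,4)]
for E in(L,Rr,T):
    v=cv2.fitLine(np.array(E,np.float32),cv2.DIST_HUBER,0,.01,.01).ravel();print(v, np.arctan(v[1]/v[0]))
for q in[(231,312),(333,150),(219,149)]:print(np.round(pt('wrist',d,q,c,z=8)))
# plate-independent: V rest points, scan depth rows across far and near rests
for r in(180,233):
    for u in range(258,294,2):
        p=pt('wrist',d,(u,r),c); print(r,u,p.round(1)) if p[2]>25 else 0
```

```text
[ 220  149  113   97 7945]
[4.6034917e-01 8.8773793e-01 6.0121515e+02 1.5049661e+02] 1.0924078
[  0.4640342   0.8858173 460.0334    221.34326  ] 1.0882524
[ 8.9052463e-01 -4.5493501e-01  5.3257257e+02  1.2373166e+02] -0.47229925
[696. 332.   8.]
[436. 175.   8.]
[576. 102.   8.]
180 262 [536.3 164.9  40.6]
180 264 [533.6 165.9  42.1]
180 266 [532.  167.4  39.3]
180 268 [530.1 168.7  37.3]
180 270 [528.5 170.2  34.2]
180 272 [526.3 171.5  33.3]
180 274 [525.  173.2  28.2]
180 276 [521.3 173.9  34. ]
180 278 [518.2 174.7  37.7]
180 280 [515.8 175.9  37.9]
180 282 [512.7 176.7  41.4]
180 284 [510.4 177.9  41.3]
233 264 [571.1 230.7  39.6]
233 266 [567.8 231.3  42.1]
233 268 [566.3 233.3  39.2]
233 270 [564.1 234.8  38.3]
233 272 [562.6 236.7  35.6]
233 274 [561.1 238.8  32.4]
233 276 [558.7 240.3  31.9]
233 278 [555.6 241.   34. ]
233 280 [552.2 241.4  37.1]
233 282 [548.7 241.8  40.4]
233 284 [546.4 243.1  40.1]
```

Fitted gauge origin is about (572.3, 266.0) with a y axis of 1.094 rad. Now to the thick bar.

Run:
```python
from h import *
plan(525,-424,220,0.448+np.pi/2)
```

```text
t 3.5 spin 0.653 (or -2.489 ) shift before spin [ 526.2 -332.5   44.9] after [ 216.2 -583.7   44.9] j6 -2.5 pos [467.  195.7 264.9] w 86.9 F [ 0.6 -0.3  0.4] tilt [0. 0.]
```

```bash
S='' ; python3 -m pendant '[[0,0,0,0.146,0.087],[0,0,0,0.146,0.087],[0,0,0,0.146,0.087],[0,0,0,0.146,0.087],[0,0,0,0.146,0.087],[0,0,0,0.146,0.087],[0,0,0,0.146,0.087],[0,0,0,0.146,0.087]]' >/dev/null
python3 -m pendant '[[0,0,0,0.146,0.087],[0,0,0,0.146,0.087],[0,0,0,0.146,0.087],[0,0,0,0.146,0.087],[0,0,0,0.146,0.087],[0,0,0,0.146,0.087],[0,0,0,0.146,0.087],[0,0,0,0.146,0.087]]' >/dev/null
python3 -m pendant '[[0,0,0,0.146,0.087],[0,0,0,0.146,0.087],[0,0,0,0.146,0.087],[0,0,0,0.146,0.087],[0,0,0,0.146,0.087],[0,0,0,0.146,0.087],[0,0,0,0.146,0.087],[0,0,0,0.146,0.087]]' >/dev/null
python3 -m pendant '[[0,0,0,0.145,0.087],[0,0,0,0.145,0.087],[-0.0166,0.0449,0.0034,0,0.087],[-0.0166,0.0449,0.0034,0,0.087],[-0.0166,0.0449,0.0034,0,0.087],[-0.0166,0.0449,0.0034,0,0.087],[-0.0166,0.0449,0.0034,0,0.087],[-0.0166,0.0449,0.0034,0,0.087]]'
python3 -m pendant '[[-0.0166,0.0449,0.0034,0,0.087],[-0.0166,0.0449,0.0034,0,0.087],[-0.0166,0.0449,0.0034,0,0.087],[-0.0166,0.0449,0.0034,0,0.087],[-0.0166,0.0449,0.0034,0,0.087],[-0.0166,0.0449,0.0034,0,0.087],[-0.0166,0.0449,0.0034,0,0.087],[0,0,0,0,0.087]]'
cat >> h.py <<'E'
def bar(r,guess,name):
    c=get_calibration('wrist');im,d=capture('wrist');save(name,im)
    hsv=cv2.cvtColor(im,cv2.COLOR_RGB2HSV);m=cv2.inRange(hsv,(5,80,60),(24,255,255))
    n,l,st,ce=cv2.connectedComponentsWithStats(m)
    for i in range(1,n):
        if st[i,4]<300: continue
        q=np.argwhere(l==i)[:,::-1].astype(float);W=np.array([pt('wrist',None,a,c,z=r) for a in q])[:,:2].astype(np.float32)
        R=cv2.minAreaRect(W);b=cv2.boxPoints(R);e=max([b[1]-b[0],b[2]-b[1]],key=np.linalg.norm)
        print(st[i],np.round(R[0],1),np.round(R[1],1),'axis',round(np.arctan(e[1]/e[0]),3))
E
python3 - <<'E'
from h import *
plan(525,-424,5,0.448+np.pi/2); bar(13,None,'w2')
E
```

```text
time_s: 6.7
tool_pos: [494.1, -92.1, 244.5]
tcp_rot: [3.063, 0.698, 0.001]
force: [1.4, 0.2, -0.6]
gripper_width: 86.9
grasp_force: 0.0
time_s: 7.5
tool_pos: [525.5, -431.0, 219.5]
tcp_rot: [3.06, 0.689, 0.0]
force: [-0.6, 0.1, -0.2]
gripper_width: 86.8
grasp_force: 0.0
t 7.5 spin -0.005 (or 3.136 ) shift before spin [  2.7  -7.5 214.5] after [  2.7  -7.5 214.5] j6 0.28 pos [ 525.5 -431.   219.5] w 86.8 F [-0.6  0.1 -0.2] tilt [ 0.0012 -0.0044]
[ 158    0   68  105 2300] [ 592.7 -239. ] [ 23.1 121.2] axis -0.172
[ 243    0   69   41 2111] [ 666.8 -313.3] [39.5 74.3] axis -1.126
[ 117  129   56   83 1325] [ 441.3 -229.4] [ 17.  123.6] axis -0.181
[ 302  129   22   97 1876] [ 522.6 -423.6] [122.  25.] axis 0.459
[596 167  44  62 706] [ 668.  -792.9] [84.4 16. ] axis 0.001
```

View pics/w2.png

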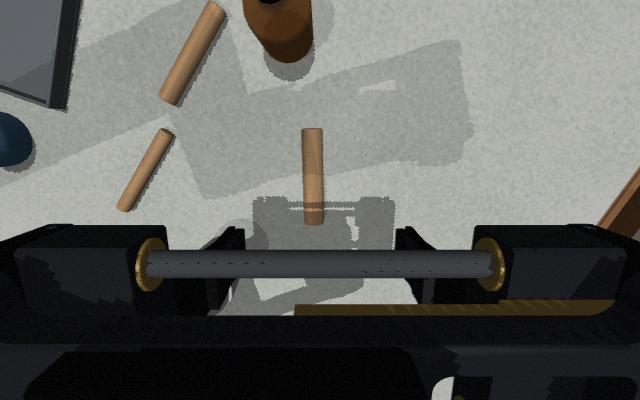

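The picture shows the thick bar centred below the gripper at (313,176), with the medium bar at (193,53). Descending and gripping.

```bash
python3 -m pendant '[[0.0007,-0.0079,0.04,-0.016,0.06],[0,0,0.045,0,0.06],[0,0,0.045,0,0.06],[0,0,0.045,0,0.06],[0,0,0.03,0,0.06],[0,0,0.0095,0,0.06],[0,0,0,0,0.06]]' 
python3 -m pendant '[[0,0,0,0,0.015],[0,0,0,0,0.015],[0,0,0,0,0.015],[0,0,0,0,0.015],[0,0,0,0,0.015],[0,0,0,0,0.015]]' 20
python3 -m pendant '[[0,0,-0.03,0,0.015],[0,0,-0.05,0,0.015],[0,0,-0.05,0,0.015],[0,0,-0.05,0,0.015],[0,0,-0.04,0,0.015],[0,0,0,0,0.015]]'
python3 -c "
from h import *
plan(541.1,205.6,150,1.094-np.pi/2)"
```

```text
time_s: 8.25
tool_pos: [522.5, -414.6, 5.0]
tcp_rot: [-3.054, -0.724, 0.002]
force: [0.4, 0.3, 0.1]
gripper_width: 60.2
grasp_force: 0.0
time_s: 8.85
tool_pos: [523.2, -416.7, 6.8]
tcp_rot: [3.056, 0.723, 0.001]
force: [-0.7, 0.6, 3.9]
gripper_width: 25.5
grasp_force: 20.0
time_s: 9.45
tool_pos: [525.9, -419.5, 234.0]
tcp_rot: [3.044, 0.721, 0.011]
force: [0.5, -0.8, 0.1]
gripper_width: 24.9
grasp_force: 20.0
t 9.45 spin -0.629 (or 2.512 ) shift before spin [ 293.4 -553.1   77.3] after [ 562.7 -274.5   77.3] j6 0.27 pos [ 525.9 -419.5  234. ] w 24.9 F [ 0.5 -0.8  0.1] tilt [ 0.0101 -0.011 ]
```

```bash
python3 -m pendant '[[0,0,0,-0.126,0.015],[0,0,0,-0.126,0.015],[0,0,0,-0.126,0.015],[0,0,0,-0.126,0.015],[0,0,0,-0.125,0.015],[0.0433,-0.0211,0.005,0,0.015],[0.0433,-0.0211,0.005,0,0.015],[0.0433,-0.0211,0.005,0,0.015]]'
python3 -m pendant '[[0.0433,-0.0211,0.005,0,0.015],[0.0433,-0.0211,0.005,0,0.015],[0.0433,-0.0211,0.005,0,0.015],[0.0433,-0.0211,0.005,0,0.015],[0.0433,-0.0211,0.005,0,0.015],[0.0433,-0.0211,0.005,0,0.015],[0.0433,-0.0211,0.005,0,0.015],[0.0433,-0.0211,0.005,0,0.015]]'
python3 -m pendant '[[0.0433,-0.0211,0.005,0,0.015],[0.0433,-0.0211,0.005,0,0.015],[0,0,0,0,0.015],[0,0,0,0,0.015],[0,0,0,0,0.015]]'
python3 - <<'E'
from h import *
plan(542.7,208.7,100,1.094-np.pi/2)
bar(130,None,'w3')
E
```

```text
time_s: 10.25
tool_pos: [525.3, -270.1, 209.5]
tcp_rot: [-2.682, -1.63, 0.001]
force: [0.1, 0.0, -0.7]
gripper_width: 25.5
grasp_force: 20.0
time_s: 11.05
tool_pos: [534.4, 115.2, 170.0]
tcp_rot: [-2.683, -1.633, 0.003]
force: [0.6, -0.4, 0.4]
gripper_width: 25.5
grasp_force: 20.0
time_s: 11.55
tool_pos: [537.3, 208.6, 160.5]
tcp_rot: [-2.684, -1.633, 0.003]
force: [0.5, -0.3, -1.0]
gripper_width: 25.4
grasp_force: 20.0
t 11.55 spin -0.001 (or 3.141 ) shift before spin [ 2.7  4.8 60.5] after [ 2.7  4.8 60.5] j6 0.65 pos [537.3 208.6 160.5] w 25.4 F [ 0.5 -0.3 -1. ] tilt [-0.0015 -0.0008]
[  241     0   171   109 14641] [589.1 301.7] [58.8 97.1] axis -0.478
[  250   125   151   125 11122] [551.5 229.4] [83.8 97. ] axis -0.478
[253 238  13  53 371] [485.6 202.9] [40.5  8.1] axis 1.017
[ 165  278  344   37 5117] [523.3 155. ] [ 29.5 254.1] axis -0.477
```

View pics/w3.png

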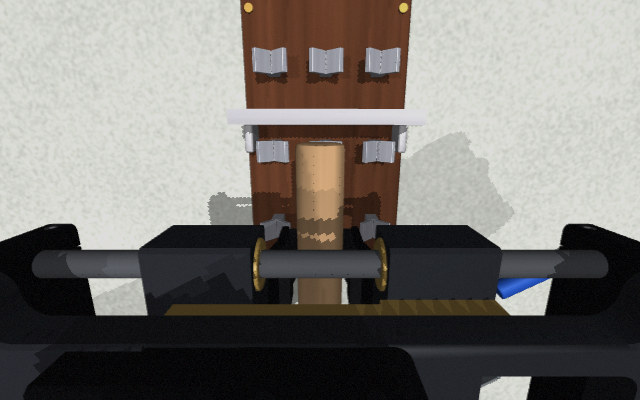

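The picture shows the bar (column 320) lined up with the middle lane (columns 325–326). This agrees with the computed 4.8 mm side shift. Next I check the nose along y.

Run:
```python
from h import *
c=get_calibration('wrist');uy=np.array([.459,.888]);ux=np.array([.888,-.459]);o=np.array([572.3,266.0])
for q,z in[((320,143),177),((320,150),180),((326,76),27.5),((227,124),80),((427,124),80),((248,7),8),((403,7),8)]:
    p=pt('wrist',None,q,c,z=z)[:2]-o;print(q,'gx %.1f gy %.1f'%(p@ux,p@uy))
print((get_state()['tool_pos'][:2]-o)@uy)
```

```text
(320, 143) gx -4.2 gy -8.5
(320, 150) gx -4.2 gy -11.6
(326, 76) gx 1.5 gy 43.0
(227, 124) gx -77.5 gy 0.3
(427, 124) gx 80.3 gy 0.0
(248, 7) gx -71.2 gy 106.0
(403, 7) gx 73.6 gy 105.7
-67.28470994636058
```

```bash
python3 -m pendant '[[0,0.0053,0.03,0,0.015],[0,0,0.04,0,0.015],[0,0,0.03,0,0.015],[0,0,0.01,0,0.015],[0,0,0.005,0,0.015],[0,0,0,0,0.015],[0,0,0,0,0.015]]'
python3 -m pendant '[[0,0,0.001,0,0.015],[0,0,0.001,0,0.015],[0,0,0,0,0.015]]'
```

```text
time_s: 12.3
tool_pos: [543.8, 207.1, 47.6]
tcp_rot: [2.683, 1.633, 0.004]
force: [-0.4, 1.1, 0.3]
gripper_width: 25.4
grasp_force: 20.0
time_s: 12.6
tool_pos: [542.7, 207.4, 44.7]
tcp_rot: [2.683, 1.634, 0.001]
force: [0.3, 1.2, -0.3]
gripper_width: 25.4
grasp_force: 20.0
```

```bash
python3 -m pendant '[[0,0,0.001,0,0.015],[0,0,0.001,0,0.015],[0,0,0.001,0,0.015],[0,0,0,0,0.015]]'
python3 -m pendant '[[0,0,0,0,0.03],[0,0,0,0,0.034],[0,0,0,0,0.045],[0,0,0,0,0.055],[0,0,-0.02,0,0.055],[0,0,-0.04,0,0.055],[0,0,-0.03,0,0.055],[0,0,0,0,0.055]]'
python3 - <<'E'
from h import *
uy=np.array([.459,.888]);ux=np.array([.888,-.459]);o=np.array([572.8,265.7])
plan(*(o-155*uy),140,1.094-np.pi/2)
c=get_calibration('wrist');im,d=capture('wrist');save('w4',im)
for t in['bar_thick','rest_out','rest_near']:
    for r in spot_point('wrist',t)[:2]:
        p=pt('wrist',d,r['centre'],c,z=48);g=p[:2]-o;print(t,round(r['p'],2),r['centre'],'g',g@ux,g@uy)
E
```

```text
time_s: 13.0
tool_pos: [542.3, 207.4, 42.1]
tcp_rot: [-2.683, -1.634, -0.0]
force: [-2.5, 0.1, 6.8]
gripper_width: 25.7
grasp_force: 20.0
time_s: 13.8
tool_pos: [545.7, 207.8, 135.3]
tcp_rot: [2.68, 1.632, 0.014]
force: [0.7, -0.3, -0.8]
gripper_width: 54.9
grasp_force: 0.0
t 13.8 spin -0.0 (or 3.141 ) shift before spin [-91.1  -2.5  -5.3] after [-91.1  -2.5  -5.3] j6 0.65 pos [545.7 207.8 135.3] w 54.9 F [ 0.7 -0.3 -0.8] tilt [0.0092 0.0016]
bar_thick 0.63 [318.0, 209.8] g 1.5793509825835037 -68.19363448865792
rest_out 0.85 [319.7, 62.4] g 3.047057491718748 50.37028748820781
```

View pics/w4.png

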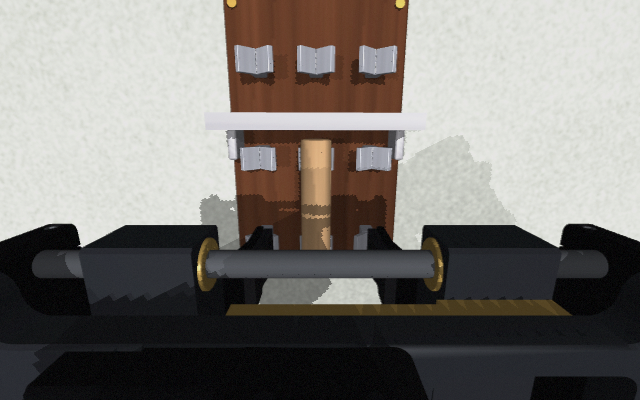

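The thick bar lies centred in the Vs (column 316, same as rest_out) with its nose just before the plate. I'll close the fingers, go behind the tail and push.

```bash
python3 -m pendant '[[-0.044,0,0,0,0.0],[-0.044,0,0,0,0.0],[0,0,0,0,0.0],[0,0,0.045,0,0.0],[0,0,0.035,0,0.0],[0,0,0.008,0,0.0],[0,0,0,0,0.0],[0,0,0,0,0]]'
python3 -m pendant '[[0.005,0,0,0,0],[0.004,0,0,0,0],[0.004,0,0,0,0],[0.003,0,0,0,0],[0.003,0,0,0,0],[0.002,0,0,0,0],[0,0,0,0,0]]'
python3 -c "
from h import *
plan(572.4-.459*129.5,266-.888*129.5,44,1.094-np.pi/2)"
```

```text
time_s: 14.8
tool_pos: [502.7, 129.3, 43.5]
tcp_rot: [2.683, 1.634, 0.001]
force: [0.9, -0.8, 1.4]
gripper_width: 2.8
grasp_force: 0.0
time_s: 15.5
tool_pos: [511.8, 147.9, 43.2]
tcp_rot: [2.683, 1.634, 0.0]
force: [-0.2, -0.3, -0.6]
gripper_width: 0.3
grasp_force: 0.0
t 15.5 spin 0.0 (or -3.142 ) shift before spin [ 3.2 -0.4 -0.8] after [ 3.2 -0.4 -0.8] j6 0.55 pos [511.8 147.9  43.2] w 0.3 F [-0.2 -0.3 -0.6] tilt [0.0002 0.0001]
```

```bash
python3 -m pendant '[[0.002,0,0,0,0],[0.002,0,0,0,0],[0,0,0,0,0]]'
python3 -m pendant '[[0.0015,0,0,0,0],[0.0015,0,0,0,0],[0,0,0,0,0]]'
```

```text
time_s: 15.8
tool_pos: [512.5, 149.7, 43.0]
tcp_rot: [2.681, 1.635, -0.006]
force: [-1.2, -7.0, 2.0]
gripper_width: 0.4
grasp_force: 3.4
time_s: 16.1
tool_pos: [512.5, 149.9, 43.0]
tcp_rot: [2.679, 1.637, -0.014]
force: [-2.9, -16.5, 5.0]
gripper_width: 0.5
grasp_force: 8.2
```

The push is stopped firmly: 16 N with the tail at about y = -121 mm. The thick bar is refused, so I back off and regrip it in the middle.

```bash
python3 -m pendant '[[-0.02,0,0,0,0],[0,0,-0.04,0,0.02],[0,0,-0.045,0,0.055],[0.042,0,0,0,0.055],[0.043,0,0,0,0.055],[0,0,0,0,0.055],[0,0,0,0,0.055]]'
python3 - <<'E'
from h import *
plan(572.4-.459*61,266-.888*61,41,1.094-np.pi/2)
c=get_calibration('wrist');im,d=capture('wrist');save('w5',im)
o=np.array([572.4,266.0]);uy=np.array([.459,.888]);ux=np.array([.888,-.459])
for r in spot_point('wrist','bar_thick')[:2]:
    p=pt('wrist',d,r['centre'],c,z=48);g=p[:2]-o;print(round(r['p'],2),r['centre'],'g',g@ux,g@uy)
E
```

```text
time_s: 16.8
tool_pos: [544.4, 212.3, 127.9]
tcp_rot: [-2.682, -1.636, 0.001]
force: [-0.3, -0.9, 0.4]
gripper_width: 40.7
grasp_force: 0.0
t 16.8 spin 0.002 (or -3.14 ) shift before spin [-0.4  0.2 86.9] after [-0.4  0.2 86.9] j6 0.66 pos [544.4 212.3 127.9] w 40.7 F [-0.3 -0.9  0.4] tilt [-0.0006 -0.0003]
0.88 [318.9, 205.1] g -1.0102587493678212 -59.199162152583405
```

```bash
python3 -m pendant '[[0,0,0.03,0,0.055],[0,0,0.03,0,0.055],[0,0,0.02,0,0.055],[0,0,0.006,0,0.055],[0,0,0,0,0.015],[0,0,0,0,0.015],[0,0,0,0,0.015],[0,0,0,0,0.015]]' 20
python3 -m pendant '[[0,0,0,0,0.015],[0,0,-0.02,0,0.015],[0,0,-0.04,0,0.015],[0,0,-0.04,0,0.015],[0,0,-0.02,0,0.015],[0,0,0,0,0.015],[0,0,0,0,0.015]]'
python3 -c "
from h import *
plan(541.5,-62,100,0.107+np.pi/2)"
```

```text
time_s: 17.7
tool_pos: [545.5, 211.7, 43.3]
tcp_rot: [2.683, 1.633, 0.003]
force: [-0.4, -0.7, 0.2]
gripper_width: 30.5
grasp_force: 0.0
time_s: 18.4
tool_pos: [544.4, 211.6, 162.2]
tcp_rot: [2.683, 1.634, 0.0]
force: [0.0, -0.4, -0.4]
gripper_width: 25.6
grasp_force: 20.0
t 18.4 spin 0.987 (or -2.155 ) shift before spin [-244.4  122.9   62.2] after [-32.1 271.7  62.2] j6 0.66 pos [544.4 211.6 162.2] w 25.6 F [ 0.  -0.4 -0.4] tilt [ 0.0002 -0.0001]
```

```bash
python3 -m pendant '[[-0.0407,0.0205,0,0,0.015],[-0.0407,0.0205,0,0,0.015],[-0.0407,0.0205,0,0,0.015],[-0.0407,0.0205,0,0,0.015],[-0.0407,0.0205,0,0,0.015],[-0.0407,0.0205,0,0,0.015],[0,0,0,0.141,0.015],[0,0,0,0.141,0.015]]' >/dev/null
python3 -m pendant '[[0,0,0,0.141,0.015],[0,0,0,0.141,0.015],[0,0,0,0.141,0.015],[0,0,0,0.141,0.015],[0,0,0,0.141,0.015],[0,0,0,0,0.015],[0,0,0,0,0.015]]'
python3 - <<'E'
from h import *
plan(541.5,-62,16,0.107+np.pi/2)
c=get_calibration('wrist');im,d=capture('wrist');save('w6',im)
for r in spot_point('wrist','tray')[:2]: print(round(r['p'],2),r['centre'],pt('wrist',d,r['centre'],c,z=4))
E
```

```text
time_s: 19.9
tool_pos: [541.0, -61.5, 160.7]
tcp_rot: [-3.136, -0.172, 0.005]
force: [-0.7, -0.5, -0.2]
gripper_width: 25.4
grasp_force: 20.0
t 19.9 spin 0.003 (or -3.139 ) shift before spin [  0.9   0.7 144.7] after [  0.9   0.7 144.7] j6 1.14 pos [541.  -61.5 160.7] w 25.4 F [-0.7 -0.5 -0.2] tilt [-0.003   0.0009]
```

View pics/w6.png

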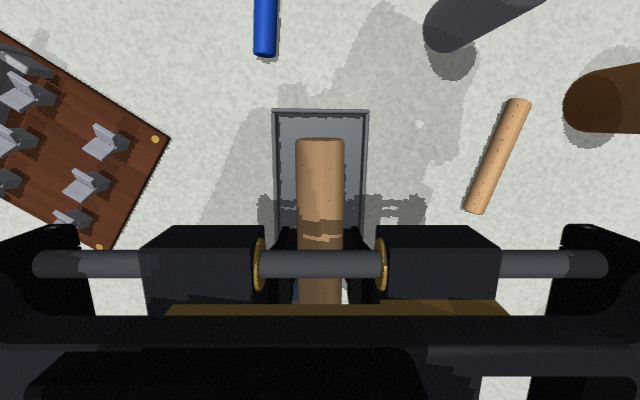

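The bar is centred over the tray (tray columns 272–370, bar column 320). Lowering.

```bash
python3 -m pendant '[[0,0,0.035,0,0.015],[0,0,0.045,0,0.015],[0,0,0.04,0,0.015],[0,0,0.02,0,0.015],[0,0,0.005,0,0.015],[0,0,0.002,0,0.015],[0,0,0,0,0.015],[0,0,0,0,0.015]]'
python3 -m pendant '[[0,0,0.001,0,0.015],[0,0,0.001,0,0.015],[0,0,0,0,0.015]]'
```

```text
time_s: 20.8
tool_pos: [543.0, -62.1, 16.5]
tcp_rot: [3.136, 0.168, 0.004]
force: [-0.0, -0.3, -0.5]
gripper_width: 25.4
grasp_force: 20.0
time_s: 21.1
tool_pos: [542.1, -61.8, 13.6]
tcp_rot: [3.137, 0.168, 0.001]
force: [0.8, -0.6, -1.0]
gripper_width: 25.6
grasp_force: 20.0
```

Next: release, go up, and head for the medium bar.

```bash
python3 -m pendant '[[0,0,0.001,0,0.015],[0,0,0.0005,0,0.015],[0,0,0,0,0.03],[0,0,0,0,0.035],[0,0,0,0,0.045],[0,0,0,0,0.045],[0,0,-0.03,0,0.045],[0,0,-0.05,0,0.045]]'
python3 -m pendant '[[0,0,-0.05,0,0.06],[0,0,-0.05,0,0.06],[0,0,-0.02,0,0.06],[0,0,0,0,0.06],[0,0,0,0,0.06]]'
python3 - <<'E'
from h import *
plan(592.7,-239,150,-0.172+np.pi/2)
bar(17,None,'w7')
E
```

```text
time_s: 21.9
tool_pos: [539.4, -61.1, 89.6]
tcp_rot: [-3.134, -0.167, 0.012]
force: [0.7, -0.4, 1.2]
gripper_width: 44.8
grasp_force: 0.0
time_s: 22.4
tool_pos: [541.4, -61.6, 211.4]
tcp_rot: [-3.137, -0.168, 0.0]
force: [-0.2, 0.6, -0.5]
gripper_width: 59.6
grasp_force: 0.0
t 22.4 spin 0.279 (or -2.863 ) shift before spin [ 32.1 181.9  61.4] after [ 80.9 166.   61.4] j6 1.15 pos [541.4 -61.6 211.4] w 59.6 F [-0.2  0.6 -0.5] tilt [-0.0003  0.0001]
[    0    18   188   210 10887] [560.7 232.4] [224.7 154.7] axis 1.091
[ 530   64  110   69 4891] [ 660.  -353.9] [ 74.4 124. ] axis -1.278
[ 444  103   56  100 1976] [ 593.6 -236.1] [ 23.4 119.9] axis -0.171
[ 310  130   21  100 2032] [541. -62.] [122.1  24.3] axis 0.099
[187 238  15  53 330] [414.3  90.6] [16.7 76. ] axis -0.028
[430 238  23  53 569] [ 448.2 -232.2] [76.5 26.8] axis 0.279
[ 237  300  344   15 4006] [ 381.6 -200.9] [ 21.6 469.4] axis -1.464
```

Run:
```python
from h import *
c=get_calibration('top')
print('soap cap',pt('top',None,(445,146),c,z=148),'spray top',pt('top',None,(375,126),c,z=133))
P=np.array([593.5,-237.5]);a=-0.172;R=np.array([[np.cos(a),np.sin(a)],[-np.sin(a),np.cos(a)]])
for n,q in(('soap',(445,146,148)),('spray',(375,126,133))):
    print(n,'in bar frame',R@(pt('top',None,q[:2],c,z=q[2])[:2]-P))
plan(593.5,-237.5,6,-0.172+np.pi/2)
```

```text
soap cap [ 657.72708762 -326.17768771  148.        ] spray top [ 710.15571254 -163.11740384  133.        ]
soap in bar frame [ 78.45684857 -76.37652777]
spray in bar frame [102.20357336  93.25103469]
t 22.45 spin 0.279 (or -2.863 ) shift before spin [ 34.2 180.9 204.1] after [ 82.6 164.5 204.1] j6 1.15 pos [540.8 -61.5 210.4] w 59.8 F [ 0.5  0.6 -0.6] tilt [-0.0026  0.0008]
```

```bash
python3 -m pendant '[[0,0,0,0.14,0.06],[0,0,0,0.139,0.06],[0.0187,0.0411,0,0,0.06],[0.0187,0.0411,0,0,0.06],[0.0187,0.0411,0,0,0.06],[0.0187,0.0411,0,0,0.06],[0,0,0,0,0.06],[0,0,0,0,0.06]]'
python3 - <<'E'
from h import *
a=-0.172
plan(593.5-8*np.cos(a),-237.5-8*np.sin(a),5,a+np.pi/2)
bar(11,None,'w8')
E
```

```text
time_s: 23.25
tool_pos: [586.1, -237.0, 208.6]
tcp_rot: [-3.127, 0.274, 0.008]
force: [-0.2, 0.3, -0.3]
gripper_width: 60.0
grasp_force: 0.0
t 23.25 spin -0.003 (or 3.139 ) shift before spin [  0.4  -0.3 203.6] after [  0.4  -0.3 203.6] j6 1.18 pos [ 586.1 -237.   208.6] w 60.0 F [-0.2  0.3 -0.3] tilt [-0.0046  0.0033]
[ 361   64   75   70 2640] [ 660.5 -346.4] [75.3 79.1] axis -1.086
[ 312  124   18  100 1704] [ 591.4 -238.2] [ 21.1 122. ] axis -0.167
[161 191  35  34 742] [578.8 -53.5] [45.8 29.1] axis 0.107
[  0 214  43  26 607] [586.5 153.2] [51.9 35.8] axis 1.13
[187 239  13  52 304] [503.1 -51.4] [15.2 75.3] axis -0.296
[431 238  23  53 511] [ 446.3 -377.5] [77.3 24.8] axis 0.069
[ 238  278  343   37 4315] [ 406.7 -329.8] [472.5  55.3] axis 1.398
```

```bash
python3 -m pendant '[[0,0,0.045,0,0.06],[0,0,0.045,0,0.06],[0,0,0.045,0,0.06],[0,0,0.04,0,0.06],[0,0,0.02,0,0.06],[0,0,0.0085,0,0.06],[0,0,0,0,0.06],[0,0,0,0,0.06]]' 
python3 -m pendant '[[0,0,0,0,0.01],[0,0,0,0,0.01],[0,0,0,0,0.01],[0,0,0,0,0.01],[0,0,0,0,0.01],[0,0,0,0,0.01]]' 20
python3 -m pendant '[[0,0,-0.03,0,0.01],[0,0,-0.05,0,0.01],[0,0,-0.05,0,0.01],[0,0,-0.05,0,0.01],[0,0,-0.01,0,0.01],[0,0,0,0,0.01],[0,0,0,0,0.01]]'
python3 -c "
from h import *
plan(572.4-.459*76,266-.888*76,150,1.094-np.pi/2)"
```

```text
time_s: 24.1
tool_pos: [588.1, -236.2, 9.1]
tcp_rot: [3.129, -0.269, 0.002]
force: [0.5, -0.3, -0.2]
gripper_width: 59.9
grasp_force: 0.0
time_s: 24.7
tool_pos: [587.5, -236.7, 8.3]
tcp_rot: [3.13, -0.27, 0.0]
force: [-0.1, -0.7, 1.7]
gripper_width: 21.4
grasp_force: 20.0
time_s: 25.4
tool_pos: [586.3, -235.9, 196.6]
tcp_rot: [-3.129, 0.27, 0.004]
force: [-0.1, 0.5, -1.4]
gripper_width: 21.7
grasp_force: 20.0
t 25.4 spin -1.266 (or 1.875 ) shift before spin [-122.4 -419.6   47.5] after [ 363.6 -242.5   47.5] j6 1.18 pos [ 586.3 -235.9  196.6] w 21.7 F [-0.1  0.5 -1.4] tilt [-0.0027  0.0016]
```

```bash
python3 -m pendant '[[-0.0122,-0.042,0.004,0,0.01],[-0.0122,-0.042,0.004,0,0.01],[-0.0122,-0.042,0.004,0,0.01],[-0.0122,-0.042,0.004,0,0.01],[-0.0122,-0.042,0.004,0,0.01],[-0.0122,-0.042,0.004,0,0.01],[-0.0122,-0.042,0.004,0,0.01],[-0.0122,-0.042,0.004,0,0.01]]' >/dev/null
python3 -m pendant '[[-0.0122,-0.042,0.004,0,0.01],[-0.0122,-0.042,0.004,0,0.01],[0,0,0,-0.1407,0.01],[0,0,0,-0.1407,0.01],[0,0,0,-0.1407,0.01],[0,0,0,-0.1407,0.01],[0,0,0,-0.1407,0.01],[0,0,0,-0.1407,0.01]]'>/dev/null
python3 -m pendant '[[0,0,0,-0.1407,0.01],[0,0,0,-0.1407,0.01],[0,0,0,-0.1407,0.01],[0,0,0,0,0.01],[0,0,0,0,0.01],[0,0,0,0,0.01]]'
python3 - <<'E'
from h import *
plan(572.4-.459*74,266-.888*74,43,1.094-np.pi/2)
c=get_calibration('wrist');im,d=capture('wrist');save('w9',im)
o=np.array([572.4,266.0]);uy=np.array([.459,.888]);ux=np.array([.888,-.459])
hsv=cv2.cvtColor(im,cv2.COLOR_RGB2HSV)
m=((d>0)&(d<235)).astype(np.uint8);m[225:]=0;print(cv2.boundingRect(m))
cv2.imwrite('pics/crop9.png',im[40:300,160:480,::-1])
E
```

```text
time_s: 27.6
tool_pos: [538.5, 198.0, 157.0]
tcp_rot: [-2.684, -1.631, 0.003]
force: [-0.5, -0.2, -0.8]
gripper_width: 21.1
grasp_force: 20.0
t 27.6 spin -0.002 (or 3.14 ) shift before spin [  2.2  -0.9 114. ] after [  2.2  -0.9 114. ] j6 0.64 pos [538.5 198.  157. ] w 21.1 F [-0.5 -0.2 -0.8] tilt [-0.0023 -0.0004]
(47, 96, 546, 129)
```

View pics/crop9.png

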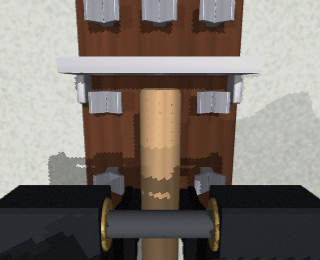

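The medium bar is lined up with the lane (crop columns 160 and 159), and its nose is about 10 mm before the plate. Lowering it into the Vs.

```bash
python3 -m pendant '[[0,-0.0009,0.03,-0.002,0.01],[0,0,0.04,0,0.01],[0,0,0.03,0,0.01],[0,0,0.01,0,0.01],[0,0,0.001,0,0.01],[0,0,0,0,0.01],[0,0,0,0,0.01]]'
python3 -m pendant '[[0,0,0.001,0,0.01],[0,0,0.001,0,0.01],[0,0,0,0,0.01],[0,0,0,0,0.01]]'
```

```text
time_s: 28.35
tool_pos: [539.8, 198.8, 48.7]
tcp_rot: [2.681, 1.636, 0.005]
force: [0.4, 0.0, -0.6]
gripper_width: 21.3
grasp_force: 20.0
time_s: 28.75
tool_pos: [538.5, 198.6, 45.4]
tcp_rot: [2.681, 1.637, 0.001]
force: [0.8, -1.0, -0.6]
gripper_width: 21.6
grasp_force: 20.0
```

```bash
python3 -m pendant '[[0,0,0.001,0,0.01],[0,0,0.001,0,0.01],[0,0,0.0005,0,0.01],[0,0,0,0,0.01],[0,0,0,0,0.01]]'
python3 -m pendant '[[0,0,0,0,0.026],[0,0,0,0,0.03],[0,0,0,0,0.04],[0,0,0,0,0.05],[0,0,-0.02,0,0.05],[0,0,-0.04,0,0.05],[0,0,-0.03,0,0.05],[0,0,0,0,0.05]]'
python3 - <<'E'
from h import *
plan(572.4-.459*155,266-.888*155,44,1.094-np.pi/2)
c=get_calibration('wrist');im,d=capture('wrist');save('w10',im)
o=np.array([572.4,266.0]);uy=np.array([.459,.888]);ux=np.array([.888,-.459])
hsv=cv2.cvtColor(im,cv2.COLOR_RGB2HSV);m=cv2.inRange(hsv,(10,80,120),(24,160,255))
for r in spot_point('wrist','bar_medium')[:2]:
    p=pt('wrist',d,r['centre'],c,z=46);g=p[:2]-o;print(round(r['p'],2),r['centre'],'g',g@ux,g@uy)
cv2.imwrite('pics/crop10.png',im[40:300,160:480,::-1])
E
```

```text
time_s: 29.25
tool_pos: [538.1, 198.7, 42.9]
tcp_rot: [-2.681, -1.636, 0.0]
force: [-2.2, 0.8, 4.9]
gripper_width: 21.7
grasp_force: 20.0
time_s: 30.05
tool_pos: [541.8, 199.1, 136.8]
tcp_rot: [2.678, 1.635, 0.014]
force: [0.4, 0.1, 0.1]
gripper_width: 49.8
grasp_force: 0.0
t 30.05 spin 0.002 (or -3.139 ) shift before spin [-82.   -4.4  92.3] after [-82.   -4.2  92.3] j6 0.63 pos [541.8 199.1 136.8] w 49.8 F [0.4 0.1 0.1] tilt [0.0095 0.0015]
0.74 [312.3, 198.8] g -2.3713922708954494 -68.86845346163079
0.62 [554.8, 273.0] g 225.1681634967387 -140.55569903856951
```

View pics/crop10.png

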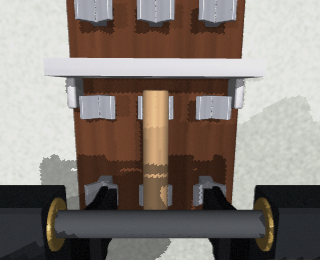

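The medium bar lies centred in the Vs. Now behind its tail and push, with the fingertips just above the rest tops.

```bash
python3 -m pendant '[[-0.04,0,0,0,0.0],[-0.04,0,0,0,0.0],[0,0,0,0,0.0],[0,0,0.045,0,0.0],[0,0,0.035,0,0.0],[0,0,0.0075,0,0.0],[0,0,0,0,0.0],[0,0,0,0,0]]'
python3 -m pendant '[[0.01,0,0,0,0],[0.005,0,0,0,0],[0.005,0,0,0,0],[0.005,0,0,0,0],[0.005,0,0,0,0],[0.005,0,0,0,0],[0.005,0,0,0,0],[0,0,0,0,0]]'
python3 -c "
from h import *
plan(572.4-.459*37.5,266-.888*37.5,45,1.094-np.pi/2)"
```

```text
time_s: 30.95
tool_pos: [502.5, 127.7, 45.5]
tcp_rot: [2.681, 1.637, 0.001]
force: [1.0, 0.2, -0.4]
gripper_width: 1.6
grasp_force: 0.0
time_s: 31.75
tool_pos: [520.6, 163.6, 45.1]
tcp_rot: [2.681, 1.638, 0.001]
force: [-0.3, -0.4, 0.1]
gripper_width: 0.1
grasp_force: 0.0
t 31.75 spin 0.003 (or -3.139 ) shift before spin [77.3 -0.8  0.1] after [77.3 -1.   0.1] j6 0.57 pos [520.6 163.6  45.1] w 0.1 F [-0.3 -0.4  0.1] tilt [0.0006 0.0002]
```

The nose has gone past the plate without resistance. Continuing.

```bash
python3 -m pendant '[[0.006,0,0,0,0],[0.006,0,0,0,0],[0.006,0,0,0,0],[0.006,0,0,0,0],[0.006,0,0,0,0],[0.006,0,0,0,0],[0.006,0,0,0,0],[0,0,0,0,0]]'
python3 -m pendant '[[0.006,0,0,0,0],[0.006,0,0,0,0],[0.006,0,0,0,0],[0.006,0,0,0,0],[0.005,0,0,0,0],[0.003,0,0,0,0],[0.002,0,0,0,0],[0,0,0,0,0]]'
```

```text
time_s: 32.55
tool_pos: [540.0, 201.1, 45.2]
tcp_rot: [2.681, 1.638, 0.002]
force: [0.2, -0.7, -0.1]
gripper_width: 0.3
grasp_force: 0.0
time_s: 33.35
tool_pos: [555.0, 230.8, 45.1]
tcp_rot: [2.681, 1.637, 0.0]
force: [0.1, -1.3, 0.3]
gripper_width: 0.3
grasp_force: 0.0
```

```bash
python3 -m pendant '[[0,0,0,0,0],[-0.02,0,0,0,0],[-0.02,0,-0.02,0,0],[-0.04,0,-0.05,0,0],[-0.04,0,-0.05,0,0],[-0.02,0,-0.03,0,0],[0,0,0,0,0],[0,0,0,0,0]]'
python3 - <<'E'
from h import *
c=get_calibration('wrist');im,d=capture('wrist');save('w11',im)
o=np.array([572.4,266.0]);uy=np.array([.459,.888]);ux=np.array([.888,-.459])
for cam in('wrist','scene'):
    if cam=='scene': c=get_calibration(cam);im2,d=capture(cam);save('s2',im2)
    for t in('bar_medium','bar_thick','bar_thin'):
      for r in spot_point(cam,t)[:3]:
        p=pt(cam,d,r['centre'],c,z={'bar_medium':46,'bar_thick':17,'bar_thin':9}[t]);g=p[:2]-o;print(cam,t,round(r['p'],2),np.round(r['centre']),p.round(),'g',g@ux,g@uy)
a=im[:,100:540];b=cv2.resize(im2[130:300,200:500],(600,340))
cv2.imwrite('pics/fin.png',np.vstack([cv2.resize(im[0:230,160:500],(384,260)),cv2.resize(im2[130:300,200:500],(384,218))])[:,:,::-1])
E
```

```text
time_s: 34.15
tool_pos: [499.2, 121.3, 174.0]
tcp_rot: [2.682, 1.635, 0.003]
force: [0.5, -0.3, -0.3]
gripper_width: 0.4
grasp_force: 0.0
wrist bar_medium 0.66 [318.  47.] [559. 241.  46.] g -0.2995882302744319 -28.44126828767836
wrist bar_medium 0.55 [552. 183.] [709.  25.  46.] g 231.7863448989142 -150.93973762941803
wrist bar_thin 0.54 [318.  46.] [563. 249.   9.] g -0.3534976117267771 -19.1176805968586
scene bar_medium 0.8 [438. 163.] [588. 291.  46.] g 2.794250933156359 29.162702778529987
scene bar_medium 0.66 [381. 256.] [734.  -7.  46.] g 268.4128857551768 -168.09502947904056
scene bar_thin 0.72 [226. 219.] [ 432. -227.    9.] g 101.63025445207752 -502.20409481226426
```

View pics/fin.png

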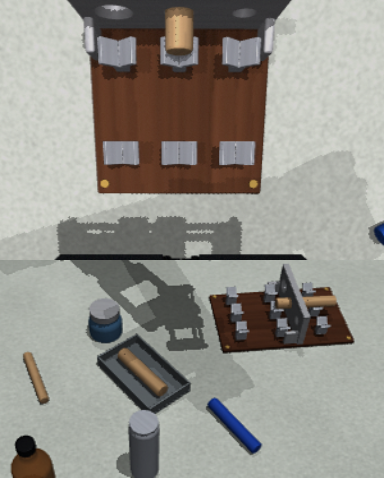

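The combined picture shows the medium bar's tail sticking out before the plate and its bulk out on the far side, with its centre at gauge y ≈ 29 mm. The thick bar lies flat in the tray, and the thin bar and toiletries look untouched. Handing in.

```bash
python3 -c "
from station import order
print(order.hand_in())"
```

```text
the job is handed in; nothing more can be done
None
```

The job is handed in: the thick bar was stopped at the plate and now lies in the tray, and the medium bar is left through the middle hole (centre about 29 mm past the infeed face), making it the thickest that fits; the result was not reported back.

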